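# Clamp the flip phone in the hallway charging dock

### The job

Open the dock's lid, lay the shut flip phone gently, flat and lengthways, on the cork between the end stop and the sprung jaw, then wind the recessed wheel clockwise until the jaw holds the phone against the stop with a firm feel: its springs squeezed to about half their travel, neither slack nor solid. Let go of the wheel and shut the lid fully. Leave the handset, bottle opener and bowl where they are.

Things in the scene. Friction and masses are not known exactly. Their poses are not given: they have to be found in the camera images.
- dock: Teak box on the shelf, outside 150 (its x) by 296 (its y) by 75 mm high; walls 8 mm. Origin: centre of its underside. Its x points to the hinged side, its y to the wheel end, its z up. In the well: cork floor 10 mm above the underside, 134 x 280 mm inside. Along the well's centre line (x = 0), from -y to +y: end stop, phone space, jaw, carriage, wheel. It does not move when pushed.
- lid (a joint): Angle of the teak lid (8 mm thick, 0.25 kg, covers the whole box): 0 shut, grows as it opens, 1.85 the limit. The stiff hinge holds it wherever it is left (about 0.28 N m of friction). Open means more than 1.2; shut means under 0.05.
- lid_hinge (a point): On the lid's hinge axis at its middle: the upper edge of the box at dock x = +75 mm, y = 0, z = 75.5 mm. The axis runs along the dock's y; opening lifts the -x edge up and over towards +x.
- lid_handle (a point): Middle of the brass bar handle on the lid: a round bar 11 mm thick, 100 mm long, parallel to the hinge, on two 8 mm thick posts at 43 mm either side of its middle. In the lid's frame (origin on the hinge) it lies 120 mm from the hinge line and 43 mm above the lid's underside, so 35 mm clear (centre) above the lid's outer face and 30 mm in from the edge. It may be pinched across and turns freely between the fingers as the lid swings.
- phone_center (a point): Centre of the silver flip phone, shut: 96 (its x) by 48 (its y) by 20 mm thick (its z, up), about 0.11 kg, lying flat on the shelf beside the dock. Either end may face the stop.
- cradle (a point): On the cork floor, under the middle of the phone when it rests against the end stop: dock x = 0, y = -84 mm, 10 mm above the dock's underside; its axes are the dock's. The phone's long side lies along the dock's y there. The stop's face is 48 mm further to -y (stop 90 mm wide, 30 mm high above the cork). The phone may be laid anywhere between stop and jaw: the jaw pushes it home.
- jaw_face (a point): Middle of the rubber pad's face (60 mm wide, 18 mm high, 3 to 21 mm above the cork) that presses on the phone's end, facing -y of the dock. At the start it stands 17 to 24 mm clear of the end of a phone that rests against the stop. The pad is carried on two springs by an aluminium carriage (50 mm wide, 23 mm high above the cork), which the wheel drives towards -y.
- jaw (a joint): How far the jaw's springs are squeezed, in m: 0 slack, 0.014 solid. 1500 N/m in all, so 0.008 is 12 N. Two steel pins stick out behind the carriage by this much. Firm means 6 to 20 N on the phone, that is 0.004 to 0.013; half-way, 0.006 to 0.010, is best.
- wheel (a joint): Angle of the wheel in rad, growing as it turns clockwise seen from above; starts between 0 and 0.6; limit 5.0. Each rad moves the carriage 12 mm towards the phone: about 2 to 2.7 rad are needed in all, so it takes two or more grips. It holds its angle when let go. Turning it takes 0.30 N m while slack, about 0.45 N m when firm (0.37 to 0.54), and climbs steeply past 0.55 N m once the springs are solid.
- wheel_grip (a point): Centre of the brass tension wheel on an upright spindle in the well, half-way up its rim: a ribbed round wheel 44 mm across, 26 mm thick, its rim 26 to 52 mm above the cork and its top 13 mm below the box's rim. Its axis stands at dock x = 0, y = 84 mm; the well's walls are 56 mm (end) and 67 mm (sides) from the axis. It can be gripped across at any angle from above.
- handset: Cream bakelite handset lying on the shelf, 230 x 60 x 66 mm; origin under its middle. Bystander.
- opener: Pewter bottle opener, about 118 x 46 x 6 mm, lying flat; origin on its underside at its middle. Bystander.
- bowl: White ceramic bowl for keys, 96 mm across, 40 mm high; origin under its middle. Bystander.
Things that resemble listed ones, but are neither listed nor needed, are in the scene too. Of the things like the part that bears phone_center, leave any that is blue, green or pink; of the rest the larger one is meant.

How it is judged:
By the outcome, as a careful person would: the job done as asked, in the order asked, and still so for the second after the job is handed in, with the robot touching nothing.
It also fails if it takes over 72 s, if anything falls off the work surface, if the arm or the gripper's body presses on something with over 40 N, if the wrist force passes 120 N, or if a joint passes its speed limit or range.

### The arm

A 6-joint arm with a two-finger parallel gripper is mounted at the origin on the work surface. World frame = base frame: x ahead of the robot, y to its left, z up, the work surface at z = 0. Lengths are in m, angles in degrees, forces in N, time in s.
With the tool pointing down it reaches from about 0.25 to 0.775 m from the base axis. Payload 4 kg.
Tool frame: the origin (TCP) lies midway between the tips of the shut fingers; the grasp point (between the pads) lies behind it (env.grip_depth is the z of the grasp point in the tool frame, in m); z points along the fingers, y is the direction in which the jaws open and shut (so a half turn about z gives the same grasp; the last joint's range is limited). The gripper opens to 94 mm and grips with 3 to 60 N. Pads are 16 mm wide; open, the fingers measure 119 mm over their backs; the gripper's body (75 mm by 177 mm) begins 78 mm behind the grasp point.
Start: joints at [66.457, 4.996, 78.535, -0, 96.463, -5.907], TCP at [0.167, 0.524, 0.206] pointing down, gripper open.
Joint ranges: [-177.83, 177.83], [-43.37, 116.18], [15.69, 146.23], [-61.86, 241.86], [9.47, 152.12], [-147.06, 147.06]. Speed limits (degrees/s): [159.86, 159.86, 180, 180, 180, 180].

### API

Orientations are given as [roll, pitch, yaw] about the fixed x, y, z axes, in that order (R = Rz(yaw) Ry(pitch) Rx(roll)).
In Python, from station import readout, vision, env, finder gives the robot as it stands. The module is installed in compiled form; this text tells all that it offers.
- The arm moves only by the shell command python3 -m crank 'ROWS' [FORCE]. ROWS is JSON, a list of rows, each an object with "jaw": the opening in per cent of the stroke, from 0 (shut) to 100 (fully open); "dp": the shift along the world's x, y, z in units of 0.2 m (1.0 is 0.2 m), a list of three; "yaw": the turn about the world's z in units of 60 degrees (1.0 is 60 degrees). A call has exactly 10 rows; each row shifts and turns the pose as measured when the row begins; what a row does not reach is not made up. A row lasts 1/8 s, in which the tool goes at most 62.5 mm and 10.7 degrees, less where a joint would pass 70% of its speed; a pose out of reach is approached as far as the arm can. A call with a number of a shift or a turn outside -1 to 1 is refused whole. A call with a gripper value outside its range is refused whole. The fingers move at their own pace and stop on an object; FORCE is the grip in N (left out, the last holds). Time passes only in rows, so rows that do not move let the fingers close, or fill a call up. It gives the time, the measured TCP pose, the force and the opening at its end, in the units of the state.
- readout.get_state(): the state, without advancing time (a new reading comes with each control period).
- vision.grab_frame(name): name is "scene" or "top"; returns a dict with "color" (384x512x3 uint8, red, green, blue), "camera_matrix" (3x3 intrinsics, pixels), "k1" (the pictures are not rectified: a ray, as slopes to the right and down, at radius r is drawn at 1 + k1 r^2 times it, then the intrinsics apply), "position" and "orientation" of the camera in the world. Camera axes: x right, y down, z forward; pixel columns grow to the right and rows downward; lengths in m; the calibration is good to about 2 mm. A picture is of the moment at which its call begins. There is no depth.
- env.hand_in(): hands the job in, once; it reports no verdict.
Trained networks look in a picture, given as the dict that the camera call returned (one of the last four; its "shot" number tells which), for a name from the list of things; names that differ only in an ending like _2 or _b are one class to them, and where a whole thing is asked for, a point or a joint stands for the part that bears it (a point fixed in the world has none). Each returns a list of dicts, best first, with "confidence" (0 to 1); they miss things now and then, are a little off and sometimes report something else, mostly with a low value. They report only what shows in the picture. A call takes as long as a camera call. They do not tell look-alikes from the thing itself.
- finder.masks_of(picture, target): "pixels" (384x512 bool, what is visible of it).
- finder.pinpoint(picture, target): "at" ([x, y, z] in m, in world coordinates, good to about 4 mm: a listed point, or the origin of a listed thing).
The state is a dict: "time_s": time; "q": joint angles; "dq": joint speeds; "joint_efforts": joint torques, N m; "position": TCP position; "orientation": TCP orientation; "wrist_force": force on the tool from outside, world axes, zero at the start; "moment": the same for the moment, N m; "width": finger opening in m.
Only numpy, scipy, OpenCV 4.12 (cv2) and the standard library are available. Lean on these libraries where they do the work, as an engineer would, in place of code of your own. Each camera call takes 0.05 s, during which the arm holds its last target. There are 200 camera calls.

## Working session

There is one attempt and no reset: what is moved stays moved. The work goes in short steps, Python scripts to look and compute and a shell command to move; the robot and the scene stay as the last step left them, time stands still between calls to the robot, and variables do not carry over. Pictures are saved under pics/ and viewed, about 8 in all and at most 12, crops included, and the job is handed in when it is done.

```bash
mkdir -p pics; cat > h.py <<'E'
import numpy as np, cv2
from station import readout, vision, env, finder
def shot(cam,name=None):
    f=vision.grab_frame(cam)
    if name: cv2.imwrite('pics/'+name,f["color"][:,:,::-1])
    return f
from scipy.spatial.transform import Rotation as Ro
def cam(f):
    o=np.array(f["orientation"],float)
    R=o if o.shape==(3,3) else Ro.from_euler('xyz',o,degrees=True).as_matrix()
    return np.array(f["position"]),R
def pt(f,u,v,z):
    K=np.array(f["camera_matrix"]); d=np.array([(u-K[0,2])/K[0,0],(v-K[1,2])/K[1,1]]); s=d.copy()
    for _ in range(20): s=d/(1+f["k1"]*(s@s))
    p,R=cam(f); r=R@np.array([s[0],s[1],1]); return p+r*(z-p[2])/r[2]
def px(f,P):
    K=np.array(f["camera_matrix"]); p,R=cam(f); c=R.T@(np.array(P)-p); s=c[:2]/c[2]; s=s*(1+f["k1"]*(s@s))
    return np.array([s[0]*K[0,0]+K[0,2],s[1]*K[1,1]+K[1,2]])
E
python3 - <<'E'
from h import *
print(env.grip_depth); print(readout.get_state())
a=shot("top","top0.png"); b=shot("scene","scene0.png")
for f in (a,b):
    print(f["position"],f["orientation"],f["k1"],f["camera_matrix"])
    for n in ["dock","lid_hinge","lid_handle","phone_center","handset","opener","bowl"]:
        print(n,[(np.round(r["at"],3).tolist(),round(r["confidence"],2),np.round(px(f,r["at"])).tolist()) for r in finder.pinpoint(f,n)[:4]])
cv2.imwrite('pics/both.png',np.hstack([a["color"],b["color"]])[:,:,::-1][:, :, :])
E
python3 -c "
import cv2;i=cv2.imread('pics/both.png');print(i.shape);cv2.imwrite('pics/both.png',cv2.resize(i,(800,300)))"
```

```text
-0.0188
{'time_s': 0.0, 'q': array([ 6.64594170e+01,  5.04012169e+00,  7.86226255e+01, -2.85562320e-04,
        9.64641528e+01, -5.90854786e+00]), 'dq': array([-0.01791347,  0.03007516, -0.04069603,  0.03015958, -0.08174673,
       -0.03694118]), 'joint_efforts': array([ 1.74517500e-03, -3.40179849e+01, -3.02420890e+01,  7.16973608e-02,
        3.32113460e-02, -1.75908767e-04]), 'position': array([0.16639558, 0.52365234, 0.2043133 ]), 'orientation': array([-1.79873745e+02, -1.27808900e-02,  1.62367919e+02]), 'wrist_force': array([ 0.21878178, -0.23827567,  0.36912948]), 'moment': array([0.00262709, 0.00735095, 0.01548982]), 'width': 0.09368513888890298}
[0.3091751  0.04427619 1.16911517] [-169.09405594    0.38138428  -89.12644575] -0.13472396083046198 [[415.95633115   0.         257.17598365]
 [  0.         415.95633115 187.701139  ]
 [  0.           0.           1.        ]]
dock [([0.539, 0.034, -0.002], 0.68, [265.0, 186.0]), ([0.312, -0.287, 0.004], 0.2, [379.0, 267.0])]
lid_hinge [([0.533, 0.112, 0.076], 0.79, [236.0, 183.0])]
lid_handle [([0.544, -0.011, 0.119], 0.74, [283.0, 1
[... 458 characters left out ...]
252.80422145]
 [  0.         459.6581029  198.58579744]
 [  0.           0.           1.        ]]
dock [([0.537, 0.032, 0.0], 0.86, [247.0, 232.0])]
lid_hinge [([0.534, 0.11, 0.072], 0.65, [277.0, 209.0])]
lid_handle [([0.537, -0.004, 0.119], 0.69, [231.0, 195.0]), ([0.532, 0.11, 0.075], 0.38, [277.0, 207.0])]
phone_center [([0.456, -0.358, 0.012], 0.98, [103.0, 213.0]), ([0.603, -0.124, 0.005], 0.96, [184.0, 250.0]), ([0.473, -0.142, 0.009], 0.85, [181.0, 216.0]), ([0.544, -0.249, 0.011], 0.84, [137.0, 234.0])]
handset [([0.511, 0.419, 0.004], 0.96, [391.0, 220.0])]
opener [([0.726, -0.222, -0.002], 0.79, [137.0, 290.0])]
bowl [([0.312, -0.286, 0.001], 0.73, [138.0, 185.0])]
(384, 1024, 3)
```

View pics/top0.png

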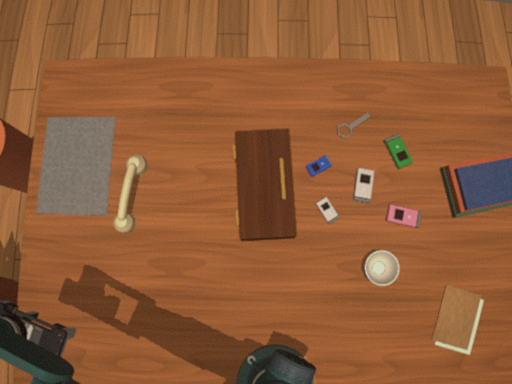

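View pics/scene0.png

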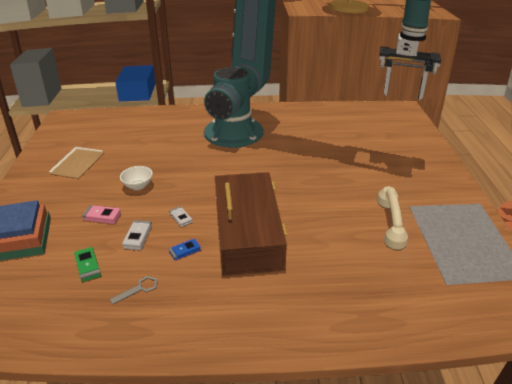

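The top view shows the dock at (265,185) with its handle on the -y side and its hinge on the +y side. The candidates like the phone are blue (319,165), small silver (327,210), large silver (364,185), pink (403,215) and green (399,152). By the description I choose the large silver one.

```bash
cat >> h.py <<'E'
def rect(f,m,z):
    m=m.astype(np.uint8); n,l,s,c=cv2.connectedComponentsWithStats(m); m=(l==1+np.argmax(s[1:,4])).astype(np.uint8)
    c=max(cv2.findContours(m,cv2.RETR_EXTERNAL,cv2.CHAIN_APPROX_NONE)[0],key=len)[:,0]
    P=np.array([pt(f,u,v,z)[:2] for u,v in c],np.float32)*1000
    r=cv2.minAreaRect(P); b=cv2.boxPoints(r); e=[b[1]-b[0],b[2]-b[1]]; L=max(e,key=np.linalg.norm)
    return np.round(r[0],1),np.round(r[1],1),round(float(np.degrees(np.arctan2(L[1],L[0]))%180),1)
E
python3 - <<'E'
from h import *
for c in ("top","scene"):
    f=shot(c)
    for r in finder.masks_of(f,"phone_center"): print(c,"phone",round(r["confidence"],2),rect(f,r["pixels"],.02 if c=="top" else .01))
    for n,z in(("dock",.083),("lid_handle",.12)):
        for r in finder.masks_of(f,n)[:2]: print(c,n,round(r["confidence"],2),rect(f,r["pixels"],z),r["pixels"].sum())
    if c=="top":
        cv2.imwrite('pics/c1.png',cv2.resize(f["color"][120:250,220:420,::-1],None,fx=4,fy=4,interpolation=cv2.INTER_CUBIC))
        for u,v in ((236,130),(289,129),(296,237),(241,240)): print(np.round(pt(f,u,v,.083),3))
E
```

```text
top phone 0.94 (array([ 542. , -244.8]), array([ 52.3, 101.4]), 173.6)
top phone 0.71 (array([ 454.9, -357.8]), array([98., 54.]), 79.4)
top phone 0.68 (array([ 644.7, -351.5]), array([93. , 51.3]), 23.6)
top phone 0.59 (array([ 598.5, -120.5]), array([37.6, 72.7]), 120.2)
top phone 0.53 (array([ 469.8, -139.4]), array([68.4, 34.6]), 31.7)
top phone 0.3 (array([548. ,  32.8]), array([313.9, 160.7]), 4.0)
top dock 0.81 (array([532.5,  36.5]), array([305.9, 159.3]), 3.9) 6370
top dock 0.27 (array([ 311.5, -272.5]), array([88.3, 85.4]), 89.7) 915
top lid_handle 0.86 (array([526.8,  35.2]), array([291.7, 150.6]), 4.2) 6243
[0.679 0.115 0.083]
[ 0.683 -0.03   0.083]
[ 0.389 -0.048  0.083]
[0.379 0.095 0.083]
scene phone 0.91 (array([ 543.7, -251.2]), array([ 57. , 110.7]), 173.4)
scene phone 0.83 (array([ 475.1, -142.3]), array([84.5, 40.4]), 31.7)
scene phone 0.81 (array([ 458.6, -364.1]), array([111.7,  70.5]), 76.5)
scene phone 0.79 (array([ 648., -357.]), array([113.8,  46.4]), 25.2)
scene phone 0.6 (array([ 605.4, -121.4]), array([45. , 75.8]), 121.3)
scene dock 0.96 (array([573.7,  37.5]), array([385.4, 159.1]), 3.2) 6393
scene lid_handle 0.92 (array([586.2,  33.1]), array([287.2, 142.7]), 4.1) 4659
```

View pics/c1.png

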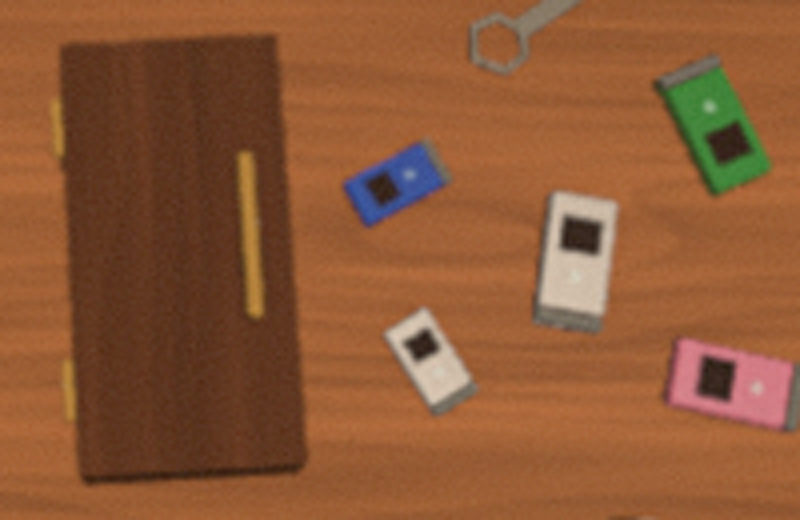

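The large silver phone at crop (577,260) is the one meant: about 96 x 48 mm, centre near (0.543,-0.247), long axis 173.6°. The dock sits near (0.535,0.034), with its long axis at about 4° and its wheel end towards the robot. I'll move above the handle.

```bash
python3 -m crank '[{"jaw":45,"dp":[0.17,-0.26,0.02],"yaw":0.12},{"jaw":45,"dp":[0.17,-0.26,0],"yaw":0.12},{"jaw":45,"dp":[0.17,-0.26,0],"yaw":0.12},{"jaw":45,"dp":[0.17,-0.26,0],"yaw":0},{"jaw":45,"dp":[0.17,-0.26,0],"yaw":0},{"jaw":45,"dp":[0.17,-0.26,0],"yaw":0},{"jaw":45,"dp":[0.17,-0.26,0],"yaw":0},{"jaw":45,"dp":[0.17,-0.26,0],"yaw":0},{"jaw":45,"dp":[0.17,-0.26,0],"yaw":0},{"jaw":45,"dp":[0.17,-0.26,0],"yaw":0}]' 20
```

```text
time_s: 2.45
position: [0.5067, -0.0002, 0.2108]
orientation: [179.9, 0.5, -174.7]
wrist_force: [0.7, 0.6, 0.2]
width: 0.0424
```

```bash
python3 - <<'E'
from h import *
f=dict(position=[0.3091751,0.04427619,1.16911517],orientation=[-169.09405594,0.38138428,-89.12644575],k1=-0.134724,camera_matrix=[[415.956,0,257.176],[0,415.956,187.701],[0,0,1]])
c=lambda u,v:(220+(u+.5)/4-.5,120+(v+.5)/4-.5)
P=lambda u,v,z:np.round(pt(f,*c(u,v),z),4)
print("handle",P(245,152,.12),P(256,318,.12))
print("lid",P(62,44,.083),P(276,36,.083),P(303,466,.083),P(84,478,.083))
print("phone",P(555,193,.02),P(617,201,.02),P(600,328,.02),P(535,320,.02))
E
```

```text
handle [ 0.5919 -0.0062  0.12  ] [ 0.4824 -0.0137  0.12  ]
lid [0.6768 0.1176 0.083 ] [ 0.6845 -0.029   0.083 ] [ 0.3912 -0.0468  0.083 ] [0.3814 0.0957 0.083 ]
phone [ 0.5922 -0.2331  0.02  ] [ 0.5871 -0.278   0.02  ] [ 0.4949 -0.2623  0.02  ] [ 0.5001 -0.2159  0.02  ]
```

```bash
python3 -m crank '[{"jaw":45,"dp":[0.15,-0.05,-0.05],"yaw":-0.02},{"jaw":45,"dp":[0,0,-0.2],"yaw":0},{"jaw":45,"dp":[0,0,-0.2],"yaw":0},{"jaw":45,"dp":[0,0,-0.08],"yaw":0},{"jaw":45,"dp":[0,0,-0.02],"yaw":0},{"jaw":0,"dp":[0,0,0],"yaw":0},{"jaw":0,"dp":[0,0,0],"yaw":0},{"jaw":0,"dp":[0,0,0],"yaw":0},{"jaw":0,"dp":[0,0,0],"yaw":0},{"jaw":0,"dp":[0,0,0],"yaw":0}]' 20
```

```text
time_s: 3.7
position: [0.5416, -0.0092, 0.1019]
orientation: [179.3, 1.0, -176.3]
wrist_force: [1.0, -2.2, -3.4]
width: 0.0105
```

```bash
python3 -m crank '[{"jaw":0,"dp":[-0.001,0.021,0.052],"yaw":0},{"jaw":0,"dp":[-0.002,0.026,0.049],"yaw":0},{"jaw":0,"dp":[-0.002,0.030,0.047],"yaw":0},{"jaw":0,"dp":[-0.002,0.034,0.044],"yaw":0},{"jaw":0,"dp":[-0.003,0.037,0.041],"yaw":0},{"jaw":0,"dp":[-0.003,0.040,0.038],"yaw":0},{"jaw":0,"dp":[-0.003,0.044,0.034],"yaw":0},{"jaw":0,"dp":[-0.003,0.047,0.031],"yaw":0},{"jaw":0,"dp":[0,0,0],"yaw":0},{"jaw":0,"dp":[0,0,0],"yaw":0}]' 30
```

```text
time_s: 4.95
position: [0.5376, 0.0487, 0.174]
orientation: [179.5, 1.1, -176.3]
wrist_force: [1.8, -1.5, -5.5]
width: 0.0104
```

```bash
python3 -m crank '[{"jaw":0,"dp":[-0.005,0.081,0.034],"yaw":0},{"jaw":0,"dp":[-0.005,0.085,0.023],"yaw":0},{"jaw":0,"dp":[-0.005,0.088,0.011],"yaw":0},{"jaw":0,"dp":[-0.005,0.089,0],"yaw":0},{"jaw":0,"dp":[-0.005,0.088,-0.013],"yaw":0},{"jaw":0,"dp":[-0.005,0.085,-0.024],"yaw":0},{"jaw":0,"dp":[-0.005,0.070,-0.034],"yaw":0},{"jaw":0,"dp":[0,0,0],"yaw":0},{"jaw":0,"dp":[0,0,0],"yaw":0},{"jaw":0,"dp":[0,0,0],"yaw":0}]' 30
```

```text
time_s: 6.2
position: [0.5304, 0.1604, 0.1831]
orientation: [-179.5, 1.4, -176.8]
wrist_force: [-0.6, -0.7, 1.8]
width: 0.0101
```

```bash
python3 - <<'E'
from h import *
b=shot("scene","scene1.png")
cv2.imwrite('pics/s1c.png',cv2.resize(b["color"][60:300,130:450,::-1],None,fx=2.5,fy=2.5))
E
```

```text
(no output)
```

View pics/s1c.png

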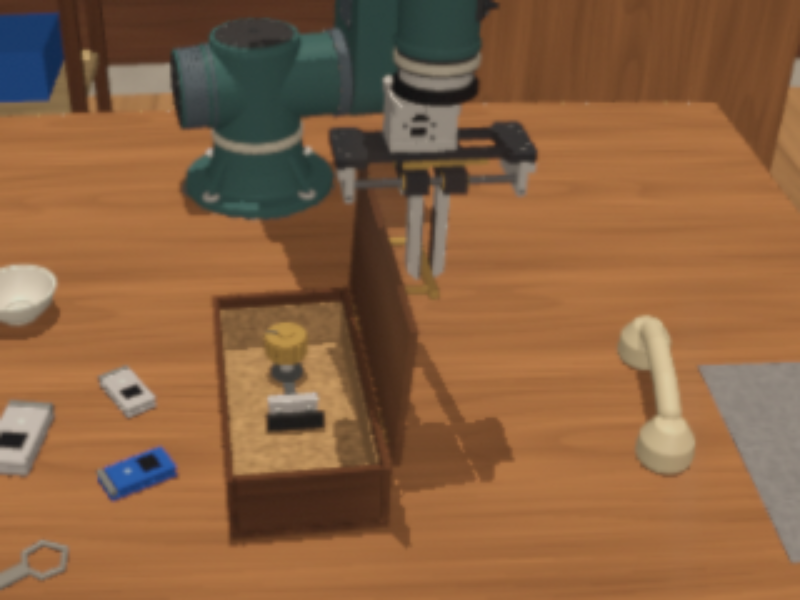

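The lid stands open a little past vertical. The wheel, carriage and jaw are in the well, with the wheel end nearest the robot. I'll ease the lid a little further back, release the handle and go up.

```bash
python3 -m crank '[{"jaw":0,"dp":[-0.004,0.05,-0.02],"yaw":0},{"jaw":0,"dp":[-0.004,0.05,-0.027],"yaw":0},{"jaw":0,"dp":[0,0,0],"yaw":0},{"jaw":22,"dp":[0,0,0],"yaw":0},{"jaw":22,"dp":[0,0,0],"yaw":0},{"jaw":22,"dp":[0,0,0.15],"yaw":0},{"jaw":22,"dp":[0,0,0.25],"yaw":0},{"jaw":22,"dp":[0,0,0.1],"yaw":0},{"jaw":80,"dp":[0.01,-0.3,0],"yaw":-0.05},{"jaw":80,"dp":[0.01,-0.3,0],"yaw":-0.05}]' 30
```

```text
time_s: 7.5
position: [0.5317, 0.0651, 0.2739]
orientation: [-179.9, 1.3, 177.5]
wrist_force: [0.5, -0.4, -1.2]
width: 0.0372
```

```bash
python3 -m crank '[{"jaw":80,"dp":[0.01,-0.3,0],"yaw":-0.05},{"jaw":80,"dp":[0.02,-0.3,0],"yaw":-0.03},{"jaw":80,"dp":[0.02,-0.3,0],"yaw":0},{"jaw":80,"dp":[0.02,-0.3,0],"yaw":0},{"jaw":80,"dp":[0.02,-0.15,0],"yaw":0},{"jaw":80,"dp":[0,0,-0.1],"yaw":0},{"jaw":80,"dp":[0,0,-0.1],"yaw":0},{"jaw":80,"dp":[0,0,-0.1],"yaw":0},{"jaw":80,"dp":[0,0,0],"yaw":0},{"jaw":80,"dp":[0,0,0],"yaw":0}]' 15; python3 - <<'E'
from h import *
a=shot("top","top2.png"); 
for r in finder.masks_of(a,"phone_center")[:6]: print("phone",round(r["confidence"],2),rect(a,r["pixels"],.02))
for n in("wheel_grip","jaw_face","cradle","lid_handle"): print(n,[(np.round(r["at"],3).tolist(),round(r["confidence"],2)) for r in finder.pinpoint(a,n)[:2]])
cv2.imwrite('pics/t2c.png',cv2.resize(a["color"][110:260,200:400,::-1],None,fx=4,fy=4,interpolation=cv2.INTER_CUBIC))
E
```

```text
time_s: 8.75
position: [0.5501, -0.2167, 0.2128]
orientation: [179.7, 1.6, 172.1]
wrist_force: [-0.3, -0.3, -0.5]
width: 0.0752
phone 0.56 (array([ 599.5, -120.7]), array([38.3, 73.1]), 122.5)
phone 0.52 (array([ 468.7, -139.7]), array([70.6, 37.6]), 31.7)
wheel_grip [([0.452, 0.029, 0.048], 0.66), ([0.537, 0.033, -0.004], 0.18)]
jaw_face [([0.55, 0.038, 0.019], 0.41), ([0.536, 0.034, -0.002], 0.26)]
cradle [([0.619, 0.041, 0.011], 0.84)]
lid_handle [([0.528, 0.177, 0.181], 0.84)]
```

View pics/t2c.png

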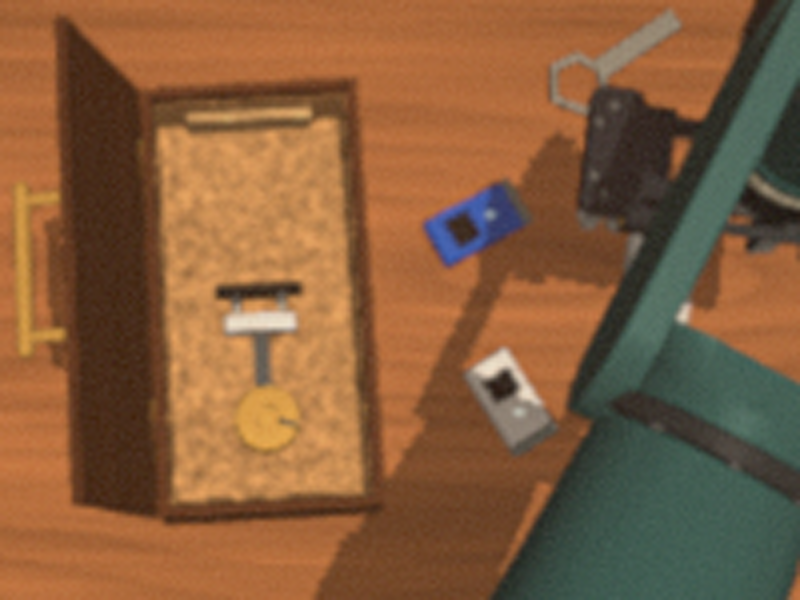

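The dock is open with the lid well back. The wheel is at crop (267,418), the jaw at (258,291) and the stop at (250,117). The arm hides the phone, but the two earlier estimates agree. I'll descend on it in two stages.

```bash
python3 -m crank '[{"jaw":80,"dp":[-0.035,-0.15,0],"yaw":0.01},{"jaw":80,"dp":[0,0,-0.2],"yaw":0},{"jaw":80,"dp":[0,0,-0.2],"yaw":0},{"jaw":80,"dp":[0,0,-0.2],"yaw":0},{"jaw":80,"dp":[0,0,-0.15],"yaw":0},{"jaw":80,"dp":[0,0,0],"yaw":0},{"jaw":80,"dp":[0,0,0],"yaw":0},{"jaw":80,"dp":[0,0,0],"yaw":0},{"jaw":80,"dp":[0,0,0],"yaw":0},{"jaw":80,"dp":[0,0,0],"yaw":0}]' 15; python3 - <<'E'
from h import *
a=shot("scene","scene3.png"); 
for r in finder.masks_of(a,"phone_center")[:6]: print("phone",round(r["confidence"],2),rect(a,r["pixels"],.01))
print([(np.round(r["at"],3).tolist(),round(r["confidence"],2)) for r in finder.pinpoint(a,"phone_center")[:5]])
cv2.imwrite('pics/s3c.png',cv2.resize(a["color"][150:310,60:260,::-1],None,fx=4,fy=4,interpolation=cv2.INTER_CUBIC)[:600])
E
```

```text
time_s: 10.3
position: [0.5477, -0.25, 0.0692]
orientation: [-179.9, 2.6, 172.8]
wrist_force: [-0.1, 0.7, 0.6]
width: 0.0752
phone 0.95 (array([ 605. , -121.9]), array([50.8, 77.2]), 119.2)
phone 0.93 (array([ 649.6, -356.7]), array([117.5,  46.9]), 24.2)
phone 0.6 (array([ 544.6, -249.1]), array([ 55. , 110.9]), 170.2)
phone 0.58 (array([ 474.1, -142.2]), array([83.1, 41.6]), 31.7)
phone 0.57 (array([ 457.9, -364.3]), array([106.7,  69. ]), 77.0)
[([0.652, -0.354, 0.011], 0.96), ([0.603, -0.123, 0.002], 0.9), ([0.543, -0.244, 0.015], 0.79), ([0.471, -0.141, 0.008], 0.78), ([0.456, -0.359, 0.01], 0.6)]
```

View pics/s3c.png

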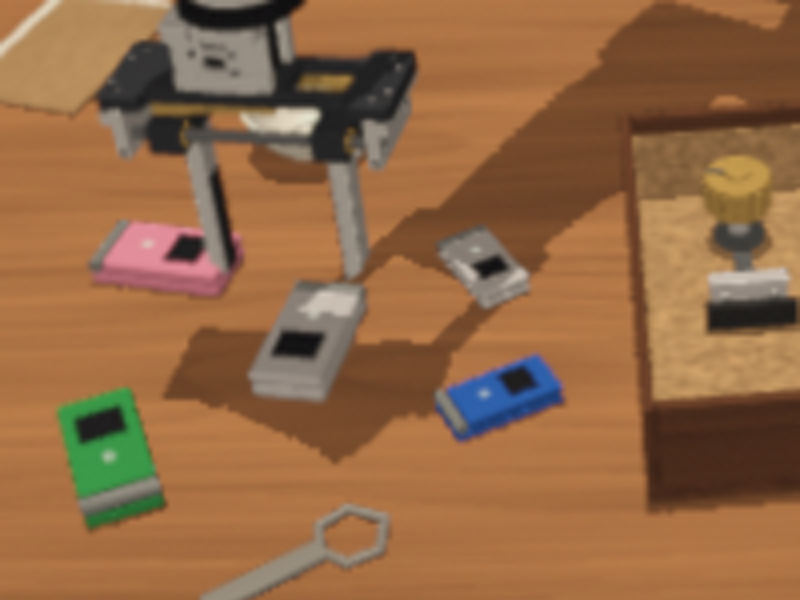

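```bash
python3 -m crank '[{"jaw":80,"dp":[-0.02,0.015,-0.1],"yaw":0},{"jaw":80,"dp":[0,0,-0.1],"yaw":0},{"jaw":80,"dp":[0,0,-0.08],"yaw":0},{"jaw":80,"dp":[0,0,-0.04],"yaw":0},{"jaw":80,"dp":[0,0,-0.01],"yaw":0},{"jaw":40,"dp":[0,0,0],"yaw":0},{"jaw":40,"dp":[0,0,0],"yaw":0},{"jaw":40,"dp":[0,0,0],"yaw":0},{"jaw":40,"dp":[0,0,0],"yaw":0},{"jaw":40,"dp":[0,0,0],"yaw":0}]' 15
```

```text
time_s: 11.7
position: [0.5448, -0.2477, 0.003]
orientation: [-179.8, 2.8, 172.8]
wrist_force: [0.2, -0.6, -1.9]
width: 0.0479
```

```bash
python3 -m crank '[{"jaw":40,"dp":[0,0,0.1],"yaw":0},{"jaw":40,"dp":[0,0,0.28],"yaw":0},{"jaw":40,"dp":[0,0,0.28],"yaw":0},{"jaw":40,"dp":[0.065,0.28,0],"yaw":0.06},{"jaw":40,"dp":[0.065,0.28,0],"yaw":0.06},{"jaw":40,"dp":[0.065,0.28,0],"yaw":0.06},{"jaw":40,"dp":[0.065,0.28,0],"yaw":0},{"jaw":40,"dp":[0.05,0.2,0],"yaw":0},{"jaw":40,"dp":[0,0,0],"yaw":0},{"jaw":40,"dp":[0,0,0],"yaw":0}]' 20
```

```text
time_s: 12.95
position: [0.6049, 0.0242, 0.1365]
orientation: [-179.9, 2.6, -176.2]
wrist_force: [0.5, 0.7, -2.0]
width: 0.0479
```

```bash
python3 -m crank '[{"jaw":40,"dp":[0.022,0.038,0],"yaw":0},{"jaw":40,"dp":[0,0,-0.15],"yaw":0},{"jaw":40,"dp":[0,0,-0.15],"yaw":0},{"jaw":40,"dp":[0,0,-0.12],"yaw":0},{"jaw":40,"dp":[0,0,-0.08],"yaw":0},{"jaw":40,"dp":[0,0,-0.04],"yaw":0},{"jaw":40,"dp":[0,0,-0.02],"yaw":0},{"jaw":40,"dp":[0,0,0],"yaw":0},{"jaw":40,"dp":[0,0,0],"yaw":0},{"jaw":40,"dp":[0,0,0],"yaw":0}]' 20; python3 - <<'E'
from h import *
s=readout.get_state(); print(s["position"],s["wrist_force"])
a=shot("scene","scene4.png")
cv2.imwrite('pics/s4c.png',cv2.resize(a["color"][90:290,160:360,::-1],None,fx=3,fy=3,interpolation=cv2.INTER_CUBIC))
E
```

```text
time_s: 14.2
position: [0.6131, 0.0256, 0.0257]
orientation: [-179.8, 3.2, -176.8]
wrist_force: [-0.6, 0.7, -0.6]
width: 0.0476
[0.61313157 0.02558035 0.02570443] [-0.56035298  0.73546031 -0.62142104]
```

View pics/s4c.png

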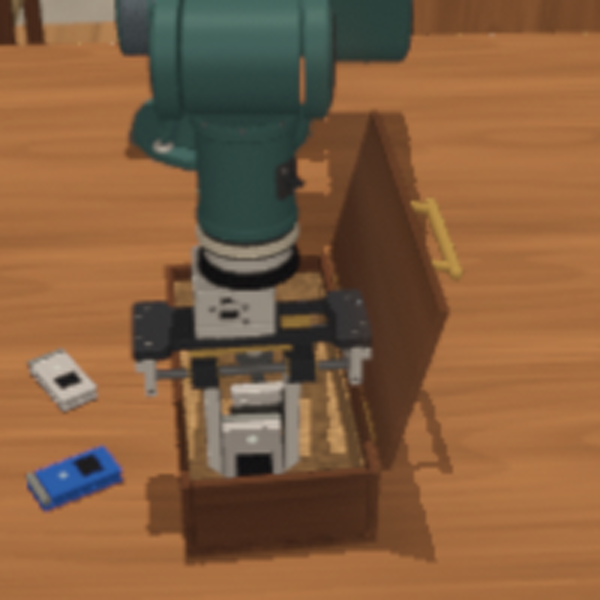

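```bash
python3 -m crank '[{"jaw":40,"dp":[-0.01,0.028,-0.02],"yaw":0},{"jaw":40,"dp":[0,0,-0.02],"yaw":0},{"jaw":40,"dp":[0,0,-0.01],"yaw":0},{"jaw":40,"dp":[0,0,-0.01],"yaw":0},{"jaw":40,"dp":[0,0,-0.005],"yaw":0},{"jaw":40,"dp":[0,0,0],"yaw":0},{"jaw":40,"dp":[0,0,0],"yaw":0},{"jaw":40,"dp":[0,0,0],"yaw":0},{"jaw":40,"dp":[0,0,0],"yaw":0},{"jaw":40,"dp":[0,0,0],"yaw":0}]' 20;
```

```text
time_s: 15.5
position: [0.6113, 0.0319, 0.0131]
orientation: [-179.8, 3.2, -176.8]
wrist_force: [-1.0, 0.5, 0.3]
width: 0.0479
```

```bash
python3 -m crank '[{"jaw":40,"dp":[0,0,-0.004],"yaw":0},{"jaw":40,"dp":[0,0,-0.003],"yaw":0},{"jaw":40,"dp":[0,0,0],"yaw":0},{"jaw":66,"dp":[0,0,0],"yaw":0},{"jaw":66,"dp":[0,0,0],"yaw":0},{"jaw":66,"dp":[0,0,0],"yaw":0},{"jaw":66,"dp":[0,0,0.1],"yaw":0},{"jaw":66,"dp":[0,0,0.25],"yaw":0},{"jaw":66,"dp":[-0.1,0,0.25],"yaw":0},{"jaw":66,"dp":[-0.2,0,0],"yaw":0.14}]' 20;
```

```text
time_s: 16.75
position: [0.5528, 0.0315, 0.1394]
orientation: [-179.6, 3.5, -168.2]
wrist_force: [-0.2, 0.1, 0.1]
width: 0.0619
```

```bash
python3 -m crank '[{"jaw":66,"dp":[-0.1,0,0.02],"yaw":-0.17},{"jaw":66,"dp":[-0.1,0,0],"yaw":-0.17},{"jaw":66,"dp":[-0.1,0,0],"yaw":-0.17},{"jaw":66,"dp":[-0.1,0,0],"yaw":-0.17},{"jaw":66,"dp":[-0.05,0,0],"yaw":-0.17},{"jaw":66,"dp":[0,0,0],"yaw":-0.15},{"jaw":66,"dp":[0,0,0],"yaw":0},{"jaw":66,"dp":[0,0,0],"yaw":0},{"jaw":66,"dp":[0,0,0],"yaw":0},{"jaw":66,"dp":[0,0,0],"yaw":0}]' 45; python3 - <<'E'
from h import *
s=readout.get_state(); print(s["position"],s["moment"])
a=shot("top","top5.png"); b=shot("scene","scene5.png")
for f in(a,b):
  for n in("wheel_grip","jaw_face","phone_center"): print(n,[(np.round(r["at"],3).tolist(),round(r["confidence"],2)) for r in finder.pinpoint(f,n)[:2]])
  for r in finder.masks_of(f,"phone_center")[:5]: print("phone",round(r["confidence"],2),rect(f,r["pixels"],.03))
cv2.imwrite('pics/t5c.png',np.hstack([cv2.resize(a["color"][120:250,210:310,::-1],(400,520),interpolation=cv2.INTER_CUBIC),cv2.resize(b["color"][150:280,200:300,::-1],(400,520),interpolation=cv2.INTER_CUBIC)]))
E
```

```text
time_s: 18.0
position: [0.4622, 0.0312, 0.1602]
orientation: [179.8, 4.7, 130.2]
wrist_force: [-0.2, -0.2, -0.1]
width: 0.0618
[0.4621806  0.03117763 0.16018127] [ 0.03138204  0.05476386 -0.02091638]
wheel_grip []
jaw_face []
phone_center [([0.464, -0.359, 0.009], 0.92), ([0.474, -0.14, 0.004], 0.85)]
phone 0.9 (array([ 644.1, -349.4]), array([100. ,  55.9]), 20.9)
phone 0.69 (array([ 453.1, -355. ]), array([97.6, 50.5]), 76.6)
phone 0.67 (array([ 596.3, -118.6]), array([38.5, 74.8]), 117.8)
phone 0.56 (array([ 468.3, -136.4]), array([70.3, 39.7]), 30.4)
phone 0.52 (array([632.2,  31.7]), array([47.1, 45.6]), 0.8)
wheel_grip [([0.456, 0.029, 0.048], 0.55)]
jaw_face [([0.556, 0.036, 0.025], 0.71)]
phone_center [([0.603, -0.12, 0.003], 0.93), ([0.474, -0.144, 0.007], 0.75)]
phone 0.78 (array([ 482.7, -354.7]), array([101.4,  66.2]), 77.2)
phone 0.77 (array([ 669. , -346.8]), array([112. ,  47.7]), 25.1)
phone 0.71 (array([ 626.7, -117.8]), array([47.6, 75.8]), 119.4)
phone 0.67 (array([597.2,  28.4]), array([63.3, 50.1]), 1.9)
phone 0.6 (array([ 499.1, -139.3]), array([81.1, 43.7]), 34.3)
```

View pics/t5c.png

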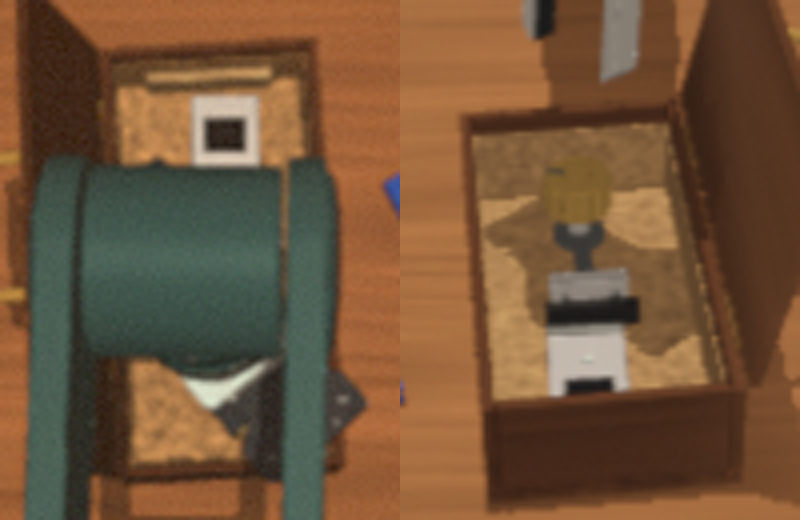

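The phone lies flat and lengthways, just short of the stop and within the jaw's width; in the left crop it is at (225,130). Now I'll grip the wheel.

```bash
python3 -m crank '[{"jaw":66,"dp":[-0.05,-0.015,0],"yaw":-0.12},{"jaw":66,"dp":[0,0,-0.15],"yaw":0},{"jaw":66,"dp":[0,0,-0.15],"yaw":0},{"jaw":66,"dp":[0,0,-0.15],"yaw":0},{"jaw":66,"dp":[0,0,-0.1],"yaw":0},{"jaw":66,"dp":[0,0,-0.05],"yaw":0},{"jaw":66,"dp":[0,0,-0.01],"yaw":0},{"jaw":66,"dp":[0,0,0],"yaw":0},{"jaw":66,"dp":[0,0,0],"yaw":0},{"jaw":66,"dp":[0,0,0],"yaw":0}]' 45
```

```text
time_s: 19.75
position: [0.4546, 0.0282, 0.0386]
orientation: [179.4, 5.0, 122.7]
wrist_force: [0.2, 0.3, 1.5]
width: 0.062
```

```bash
python3 -m crank '[{"jaw":66,"dp":[-0.008,0,-0.02],"yaw":0},{"jaw":66,"dp":[0,0,0],"yaw":0},{"jaw":30,"dp":[0,0,0],"yaw":0},{"jaw":30,"dp":[0,0,0],"yaw":0},{"jaw":30,"dp":[0,0,0],"yaw":0},{"jaw":30,"dp":[0,0,0],"yaw":-0.1},{"jaw":30,"dp":[0,0,0],"yaw":-0.1},{"jaw":30,"dp":[0,0,0],"yaw":-0.1},{"jaw":30,"dp":[0,0,0],"yaw":-0.1},{"jaw":30,"dp":[0,0,0],"yaw":-0.1}]' 45; python3 -c "
from h import *
s=readout.get_state(); print(s['moment'],s['position'])"
```

```text
time_s: 21.0
position: [0.453, 0.0281, 0.035]
orientation: [179.4, 5.1, 92.1]
wrist_force: [-0.7, -0.5, -0.3]
width: 0.0431
[0.01631235 0.09313736 0.36543541] [0.45303441 0.02808406 0.03500445]
```

```bash
python3 -m crank '[{"jaw":30,"dp":[0,0,0],"yaw":-0.1},{"jaw":30,"dp":[0,0,0],"yaw":-0.1},{"jaw":30,"dp":[0,0,0],"yaw":-0.1},{"jaw":30,"dp":[0,0,0],"yaw":-0.1},{"jaw":30,"dp":[0,0,0],"yaw":-0.1},{"jaw":30,"dp":[0,0,0],"yaw":-0.1},{"jaw":30,"dp":[0,0,0],"yaw":-0.08},{"jaw":30,"dp":[0,0,0],"yaw":0},{"jaw":66,"dp":[0,0,0],"yaw":0},{"jaw":66,"dp":[0,0,0],"yaw":0}]' 45; python3 -c "
from h import *
s=readout.get_state(); print(s['moment'],s['position'])"
```

```text
time_s: 22.25
position: [0.4519, 0.0281, 0.035]
orientation: [179.5, 5.3, 50.5]
wrist_force: [-0.5, 0.0, -0.3]
width: 0.0599
[-0.0037682   0.1503514  -0.04899319] [0.45193414 0.02808422 0.03499327]
```

```bash
python3 -m crank '[{"jaw":66,"dp":[0,0,0],"yaw":0.17},{"jaw":66,"dp":[0,0,0],"yaw":0.17},{"jaw":66,"dp":[0,0,0],"yaw":0.17},{"jaw":66,"dp":[0,0,0],"yaw":0.17},{"jaw":66,"dp":[0,0,0],"yaw":0.17},{"jaw":66,"dp":[0,0,0],"yaw":0.17},{"jaw":66,"dp":[0,0,0],"yaw":0.15},{"jaw":66,"dp":[0,0,0],"yaw":0},{"jaw":30,"dp":[0,0,0],"yaw":0},{"jaw":30,"dp":[0,0,0],"yaw":0}]' 45;  python3 -m crank '[{"jaw":30,"dp":[0,0,0],"yaw":0},{"jaw":30,"dp":[0,0,0],"yaw":-0.1},{"jaw":30,"dp":[0,0,0],"yaw":-0.1},{"jaw":30,"dp":[0,0,0],"yaw":-0.1},{"jaw":30,"dp":[0,0,0],"yaw":-0.1},{"jaw":30,"dp":[0,0,0],"yaw":-0.08},{"jaw":30,"dp":[0,0,0],"yaw":-0.08},{"jaw":30,"dp":[0,0,0],"yaw":-0.05},{"jaw":30,"dp":[0,0,0],"yaw":-0.05},{"jaw":30,"dp":[0,0,0],"yaw":-0.05}]' 45; python3 -c "
from h import *
s=readout.get_state(); print(s['moment'],s['position'])"
```

```text
time_s: 23.5
position: [0.4526, 0.0282, 0.0353]
orientation: [179.4, 5.4, 122.9]
wrist_force: [7.1, 4.4, -6.4]
width: 0.0456
time_s: 24.75
position: [0.4527, 0.0285, 0.0352]
orientation: [179.6, 5.6, 79.2]
wrist_force: [0.0, 0.5, -1.0]
width: 0.043
[ 0.05271673 -0.03483065  0.4217764 ] [0.45273741 0.02848177 0.03521748]
```

```bash
python3 - <<'E'
from h import *
for i in range(3): b=shot("scene","scene6.png"); print(readout.get_state()["moment"])
print([(np.round(r["at"],3).tolist(),round(r["confidence"],2)) for r in finder.pinpoint(b,"jaw_face")[:2]])
cv2.imwrite('pics/s6c.png',cv2.resize(b["color"][185:265,215:315,::-1],None,fx=7,fy=7,interpolation=cv2.INTER_CUBIC))
E
```

```text
[0.13393574 0.01259751 0.2509211 ]
[0.11230552 0.05975908 0.01009842]
[0.07093375 0.03973683 0.01146313]
[([0.573, 0.035, 0.025], 0.55)]
```

View pics/s6c.png

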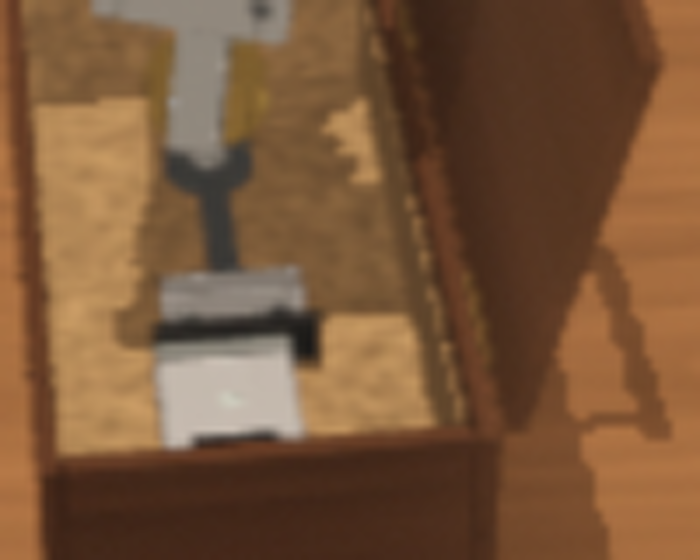

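```bash
python3 -m crank '[{"jaw":30,"dp":[0,0,0],"yaw":0},{"jaw":30,"dp":[0,0,0],"yaw":0},{"jaw":30,"dp":[0,0,0],"yaw":0},{"jaw":30,"dp":[0,0,0],"yaw":0},{"jaw":30,"dp":[0,0,0],"yaw":0},{"jaw":30,"dp":[0,0,0],"yaw":0},{"jaw":30,"dp":[0,0,0],"yaw":0},{"jaw":30,"dp":[0,0,0],"yaw":-0.05},{"jaw":30,"dp":[0,0,0],"yaw":-0.05},{"jaw":30,"dp":[0,0,0],"yaw":-0.05}]' 45; python3 -c "
from h import *
s=readout.get_state(); print(s['moment'],s['position'])"
```

```text
time_s: 26.2
position: [0.4526, 0.0285, 0.0352]
orientation: [179.6, 5.6, 70.2]
wrist_force: [-0.1, 0.6, 0.4]
width: 0.0436
[0.12878857 0.01632216 0.37787406] [0.4526184  0.02848738 0.03524765]
```

```bash
python3 -m crank '[{"jaw":30,"dp":[0,0,0],"yaw":-0.05},{"jaw":30,"dp":[0,0,0],"yaw":-0.05},{"jaw":30,"dp":[0,0,0],"yaw":-0.05},{"jaw":30,"dp":[0,0,0],"yaw":-0.05},{"jaw":30,"dp":[0,0,0],"yaw":0},{"jaw":30,"dp":[0,0,0],"yaw":0},{"jaw":30,"dp":[0,0,0],"yaw":0},{"jaw":30,"dp":[0,0,0],"yaw":-0.05},{"jaw":30,"dp":[0,0,0],"yaw":-0.05},{"jaw":30,"dp":[0,0,0],"yaw":-0.05}]' 45; python3 -c "
from h import *
s=readout.get_state(); print(s['moment'],s['position'])
b=shot('scene','scene7.png')
cv2.imwrite('pics/s7c.png',cv2.resize(b['color'][205:265,225:285,::-1],None,fx=9,fy=9,interpolation=cv2.INTER_CUBIC))
print([(np.round(r['at'],3).tolist(),round(r['confidence'],2)) for r in finder.pinpoint(b,'jaw_face')[:2]])
"
```

```text
time_s: 27.45
position: [0.4522, 0.0286, 0.0352]
orientation: [179.6, 5.7, 49.2]
wrist_force: [0.6, 0.4, -0.4]
width: 0.0433
[ 0.11545432 -0.04400165  0.48513889] [0.45223488 0.02859843 0.03520882]
[([0.57, 0.035, 0.023], 0.53)]
```

View pics/s7c.png

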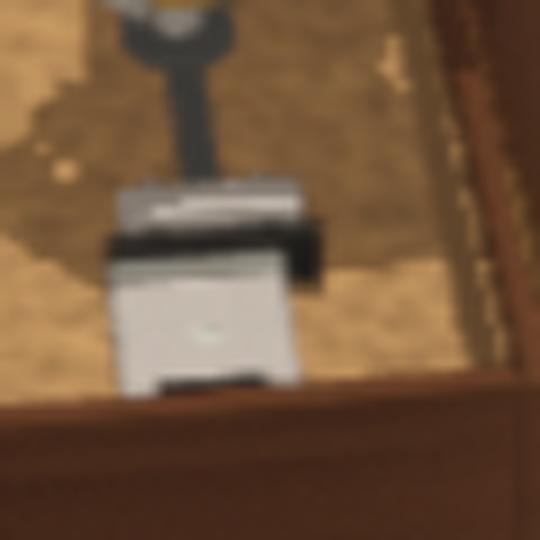

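```bash
python3 -m crank '[{"jaw":30,"dp":[0,0,0],"yaw":0},{"jaw":66,"dp":[0,0,0],"yaw":0},{"jaw":66,"dp":[0,0,0],"yaw":0},{"jaw":66,"dp":[0,0,0.1],"yaw":0},{"jaw":66,"dp":[0,0,0.28],"yaw":0},{"jaw":66,"dp":[0,0,0.28],"yaw":0},{"jaw":66,"dp":[0,0,0.28],"yaw":0},{"jaw":0,"dp":[0,0,0.28],"yaw":0},{"jaw":0,"dp":[0,0.15,0.15],"yaw":0},{"jaw":0,"dp":[0,0.3,0],"yaw":0}]' 45;  python3 -m crank '[{"jaw":0,"dp":[0,0.3,0],"yaw":0.1},{"jaw":0,"dp":[0,0.3,0],"yaw":0.1},{"jaw":0,"dp":[0,0.2,0],"yaw":0.1},{"jaw":0,"dp":[0,0,0],"yaw":0.1},{"jaw":0,"dp":[0,0,0],"yaw":0.1},{"jaw":0,"dp":[0,0,0],"yaw":0},{"jaw":0,"dp":[0,0,0],"yaw":0},{"jaw":0,"dp":[0,0,0],"yaw":0},{"jaw":0,"dp":[0,0,0],"yaw":0},{"jaw":0,"dp":[0,0,0],"yaw":0}]' 45; python3 - <<'E'
from h import *
s=readout.get_state(); print(s['moment'],s['wrist_force'])
a=shot("top","top8.png")
ims=[cv2.imread(p)[120:250,240:300] for p in("pics/top2.png","pics/top8.png")]
cv2.imwrite('pics/t8c.png',np.hstack([cv2.resize(i,None,fx=4.6,fy=4.6,interpolation=cv2.INTER_CUBIC) for i in ims]))
for n in("lid_handle","jaw_face","phone_center"): print(n,[(np.round(r["at"],3).tolist(),round(r["confidence"],2)) for r in finder.pinpoint(a,n)[:2]])
E
```

```text
time_s: 28.8
position: [0.448, 0.1165, 0.3171]
orientation: [179.6, 5.9, 48.8]
wrist_force: [1.6, 0.7, -0.0]
width: 0.0357
time_s: 30.05
position: [0.4474, 0.2841, 0.3165]
orientation: [179.6, 5.9, 79.7]
wrist_force: [0.4, 0.2, 0.9]
width: 0.0008
[-0.02045551  0.12120023  0.01963835] [0.36702991 0.23406967 0.86823704]
lid_handle [([0.528, 0.18, 0.184], 0.66)]
jaw_face [([0.572, 0.042, 0.021], 0.59)]
phone_center [([0.648, -0.354, 0.009], 0.93), ([0.471, -0.141, 0.007], 0.85)]
```

View pics/t8c.png

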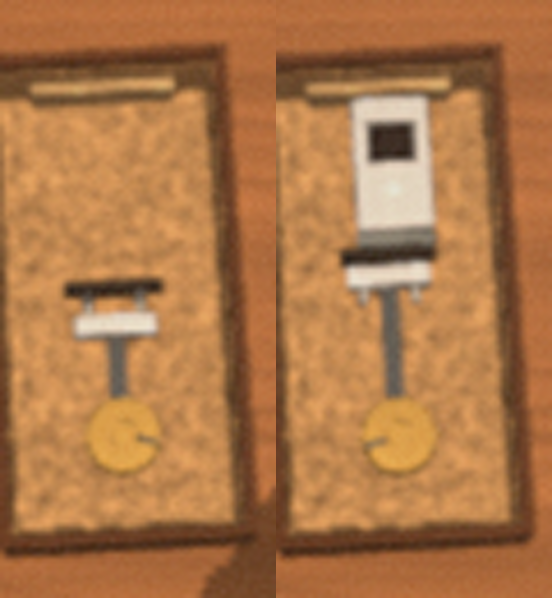

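The phone is against the stop, the pad is against the phone, and the pins stick out. In the left half the pad-carriage gap was about 36 px; now it is about 18 px. I'll measure the squeeze more exactly from these two pictures.

```bash
python3 - <<'E'
from h import *
f=dict(position=[0.3091751,0.04427619,1.16911517],orientation=[-169.09405594,0.38138428,-89.12644575],k1=-0.134724,camera_matrix=[[415.956,0,257.176],[0,415.956,187.701],[0,0,1]])
c0=np.array([.534,.0347]); ey=np.array([-.9977,-.068]); ex=np.array([-.068,.9977])
ys=np.arange(-60,40,1.)/1000
for p in("pics/top2.png","pics/top8.png"):
    g=cv2.cvtColor(cv2.imread(p),cv2.COLOR_BGR2GRAY).astype(np.float32)
    o=[]
    for y in ys:
        v=[]
        for x in np.r_[-.018:-.008:.002, .008:.018:.002]:
            q=c0+ex*x+ey*y; u=px(f,[*q,.032]); v.append(cv2.getRectSubPix(g,(1,1),(float(u[0]),float(u[1])))[0,0])
        o.append([np.mean(v[:5]),np.mean(v[5:])])
    o=np.array(o)
    for side in(0,1): 
        s=o[:,side]; print(p,side," ".join(f"{int(y*1000)}:{int(t)}" for y,t in zip(ys,s))[0:900])
E
```

```text
pics/top2.png 0 -60:145 -59:145 -58:146 -57:146 -56:147 -55:149 -54:151 -53:153 -52:154 -51:155 -50:155 -49:152 -48:149 -47:146 -46:144 -45:142 -44:142 -43:146 -42:150 -41:153 -40:156 -39:159 -38:161 -37:161 -36:161 -35:159 -34:156 -33:153 -32:149 -31:146 -30:142 -29:142 -28:142 -27:142 -26:145 -25:148 -24:151 -23:155 -22:159 -21:162 -20:159 -19:157 -18:148 -17:132 -16:116 -15:100 -14:84 -13:69 -12:61 -11:58 -10:54 -9:59 -8:65 -7:71 -6:80 -5:89 -4:98 -3:109 -2:120 -1:129 0:137 1:145 2:151 3:155 4:160 5:170 6:184 7:198 8:205 9:211 10:216 11:219 12:220 13:222 14:220 15:218 16:210 17:187 18:165 19:147 20:135 21:123 22:125 23:133 24:141 25:146 26:150 27:154 28:156 29:157 30:158 31:158 32:159 33:159 34:157 35:156 36:155 37:153 38:151 39:151
pics/top2.png 1 -60:159 -59:158 -58:158 -57:156 -56:155 -55:153 -54:152 -53:149 -52:146 -51:145 -50:145 -49:145 -48:146 -47:149 -46:151 -45:153 -44:155 -43:157 -42:155 -41:152 -40:149 -39:146 -38:144 -37:142 -36:142 -35:142 -34:143 -33:143 -32:144 -31:145 -30:145 -29:146 -28:146 -27:146 -26:147 -25:149 -24:153 -23:157 -22:159 -21:160 -20:162 -19:155 -1
[... 1182 characters left out ...]
208 -56:208 -55:209 -54:210 -53:210 -52:210 -51:205 -50:196 -49:187 -48:173 -47:157 -46:141 -45:135 -44:132 -43:130 -42:129 -41:129 -40:128 -39:117 -38:105 -37:93 -36:81 -35:69 -34:59 -33:56 -32:52 -31:50 -30:49 -29:48 -28:56 -27:77 -26:97 -25:123 -24:152 -23:181 -22:196 -21:204 -20:213 -19:215 -18:216 -17:217 -16:213 -15:208 -14:201 -13:183 -12:164 -11:149 -10:141 -9:132 -8:129 -7:133 -6:136 -5:139 -4:142 -3:145 -2:147 -1:149 0:150 1:151 2:151 3:151 4:151 5:151 6:151 7:152 8:152 9:152 10:150 11:148 12:148 13:147 14:146 15:146 16:145 17:145 18:145 19:144 20:144 21:147 22:149 23:152 24:155 25:158 26:160 27:160 28:161 29:160 30:159 31:158 32:157 33:156 34:155 35:154 36:153 37:151 38:151 39:151
```

The carriage moved about 30.3 mm and the pad about 21.4 mm, so the squeeze is about 8.9 mm, within the best band of 6 to 10. The torque, about 0.485 N m, gives about 9.5 mm, which agrees. Now I'll shut the lid by pushing its outer face with the closed fingers, clear of the handle.

```bash
python3 -m crank '[{"jaw":0,"dp":[-0.035,-0.26,0],"yaw":0},{"jaw":0,"dp":[0,-0.26,0],"yaw":0},{"jaw":0,"dp":[0,0,-0.2],"yaw":0},{"jaw":0,"dp":[0,0,-0.2],"yaw":0},{"jaw":0,"dp":[0,0,-0.2],"yaw":0},{"jaw":0,"dp":[0,0,-0.06],"yaw":0},{"jaw":0,"dp":[0,0,0],"yaw":0},{"jaw":0,"dp":[0,-0.1,0],"yaw":0},{"jaw":0,"dp":[0,-0.1,0],"yaw":0},{"jaw":0,"dp":[0,-0.1,0],"yaw":0}]' 45; python3 - <<'E'
from h import *
b=shot("scene","scene9.png"); print(readout.get_state()["wrist_force"])
print([(np.round(r["at"],3).tolist(),round(r["confidence"],2)) for r in finder.pinpoint(b,"lid_handle")[:2]])
E
```

```text
time_s: 31.5
position: [0.4442, 0.1199, 0.1897]
orientation: [178.8, 5.3, 79.9]
wrist_force: [0.4, 2.7, -1.6]
width: 0.0001
[ 0.26075656  0.03570863 -0.31032188]
[([0.528, 0.154, 0.195], 0.93)]
```

```bash
python3 -m crank '[{"jaw":0,"dp":[0,-0.08,-0.02],"yaw":0},{"jaw":0,"dp":[0,-0.08,-0.02],"yaw":0},{"jaw":0,"dp":[0,-0.09,-0.025],"yaw":0},{"jaw":0,"dp":[0,-0.09,-0.025],"yaw":0},{"jaw":0,"dp":[0,-0.07,-0.035],"yaw":0},{"jaw":0,"dp":[0,-0.07,-0.035],"yaw":0},{"jaw":0,"dp":[0,-0.055,-0.05],"yaw":0},{"jaw":0,"dp":[0,-0.055,-0.05],"yaw":0},{"jaw":0,"dp":[0,-0.03,-0.065],"yaw":0},{"jaw":0,"dp":[0,-0.03,-0.065],"yaw":0}]' 45; python3 - <<'E'
from h import *
b=shot("scene","scene10.png"); print(readout.get_state()["wrist_force"])
print([(np.round(r["at"],3).tolist(),round(r["confidence"],2)) for r in finder.pinpoint(b,"lid_handle")[:2]])
E
```

```text
time_s: 32.85
position: [0.4462, -0.0172, 0.1101]
orientation: [178.4, 5.2, 79.8]
wrist_force: [0.0, 0.4, 0.6]
width: 0.0006
[ 0.01743828 -0.83083944 -0.08923899]
[([0.537, 0.006, 0.143], 0.65)]
```

```bash
python3 -m crank '[{"jaw":0,"dp":[0,0,-0.05],"yaw":0},{"jaw":0,"dp":[0,0,-0.05],"yaw":0},{"jaw":0,"dp":[0,0,-0.04],"yaw":0},{"jaw":0,"dp":[0,0,-0.03],"yaw":0},{"jaw":0,"dp":[0,0,-0.02],"yaw":0},{"jaw":0,"dp":[0,0,-0.01],"yaw":0},{"jaw":0,"dp":[0,0,-0.01],"yaw":0},{"jaw":0,"dp":[0,0,-0.01],"yaw":0},{"jaw":0,"dp":[0,0,-0.01],"yaw":0},{"jaw":0,"dp":[0,0,-0.01],"yaw":0}]' 45
```

```text
time_s: 34.2
position: [0.4459, -0.0179, 0.0841]
orientation: [178.1, 5.6, 79.9]
wrist_force: [-5.3, 0.3, 11.7]
width: 0.0001
```

Contact is firm at z = 0.084, which is the height of the shut lid's outer face (0.0835), with 12 N. I'll press once more, lift and look.

```bash
python3 -m crank '[{"jaw":0,"dp":[0,0,-0.02],"yaw":0},{"jaw":0,"dp":[0,0,-0.02],"yaw":0},{"jaw":0,"dp":[0,0,0.1],"yaw":0},{"jaw":0,"dp":[0,0,0.25],"yaw":0},{"jaw":0,"dp":[0,0,0.25],"yaw":0},{"jaw":0,"dp":[-0.1,0.2,0.1],"yaw":0},{"jaw":0,"dp":[-0.1,0.29,0],"yaw":0},{"jaw":0,"dp":[-0.1,0.29,0],"yaw":0},{"jaw":0,"dp":[0,0.29,0],"yaw":0},{"jaw":0,"dp":[0,0,0],"yaw":0}]' 45; python3 - <<'E'
from h import *
a=shot("top","top11.png");b=shot("scene","scene11.png"); print(readout.get_state()["wrist_force"])
for f in(a,b):
  for n in("lid_handle","bowl","opener","handset"): print(n,[(np.round(r["at"],3).tolist(),round(r["confidence"],2)) for r in finder.pinpoint(f,n)[:2]])
cv2.imwrite('pics/b11.png',np.hstack([cv2.resize(a["color"][90:290,100:440,::-1],(400,235)),cv2.resize(b["color"][150:320,60:440,::-1],(400,235))]))
E
```

```text
time_s: 35.45
position: [0.3823, 0.2045, 0.2262]
orientation: [177.9, 5.4, 79.9]
wrist_force: [0.0, -0.8, 0.3]
width: 0.0004
[ 0.33288666 -0.39717002 -0.70510093]
lid_handle [([0.544, -0.011, 0.116], 0.68)]
bowl [([0.31, -0.286, -0.001], 0.73)]
opener [([0.726, -0.227, -0.001], 0.79)]
handset [([0.512, 0.417, -0.003], 0.63)]
lid_handle [([0.538, -0.008, 0.116], 0.94), ([0.31, -0.286, 0.002], 0.67)]
bowl [([0.312, -0.286, 0.002], 0.65)]
opener [([0.726, -0.223, -0.001], 0.67), ([0.532, 0.111, 0.075], 0.43)]
handset [([0.512, 0.419, 0.003], 0.66)]
```

View pics/b11.png

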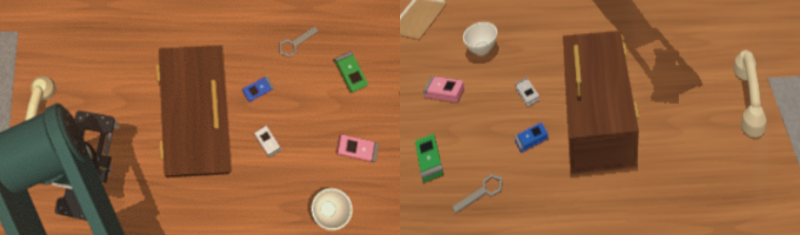

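The lid is shut, with the handle back at its first position and height, and the bystanders haven't moved. The robot touches nothing.

```bash
python3 -c "
from station import env; print(env.hand_in())"
```

```text
the job is handed in; nothing more can be done
None
```

The phone is clamped in the dock with a firm feel and the lid is shut. I handed the job in after about 36 s of robot time, with the arm clear of everything.

- **Phone:** I opened the lid by its handle to about 1.8 rad and laid the large silver phone flat and lengthways in the well. I set it about 8 mm to the side away from the hinge, so that the gripper would clear the open lid. The jaw then pushed it home against the stop.
- **Wheel:** I wound it about 146° clockwise in two grips, then let go. The pictures before and after give a spring squeeze of about 8.9 mm. The turning torque, about 0.485 N m, suggests about 9.5 mm. Both are in the 6 to 10 mm band, towards its firm end. The torque readings were noisy (0.37 to 0.49 N m), so I relied mainly on the pictures.
- **Lid:** I pressed it down at the height of its shut face (0.084 m, 12 N or more). The handle is back within about 4 mm of its first position and height in both cameras.
- **Bystanders:** The handset, bottle opener and bowl are where they were, within the detectors' error.

No check failed. The tool had drifted to about 5° of tilt by the end, with no visible effect. I couldn't check the phone again once the lid was shut.

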